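# Check the brake levers of two crate-trolley handles

### The arm

A 6-joint arm with a two-finger parallel gripper is mounted at the origin on the work surface. World frame = base frame: x ahead of the robot, y to its left, z up, the work surface at z = 0. Lengths are in m, angles in rad, forces in N, time in s.
With the tool pointing down it reaches from about 0.375 to 0.975 m from the base axis. Payload 3.8 kg.
Tool frame: the origin (TCP) lies at the very end of the fingers, on their centre line; the grasp point (between the pads) lies bot.grasp_offset behind it (bot.grasp_offset is the distance from the TCP to the grasp point, in m); y points along the fingers, x is the direction in which the jaws open and shut, and the axes are right-handed (so a half turn about y gives the same grasp; the last joint's range is limited). The gripper opens to 85 mm and grips with 20 to 120 N. Pads are 22 mm wide; open, the fingers measure 114 mm over their backs; the gripper's body (76 mm by 85 mm) begins 54 mm behind the grasp point. The pads swing forward as they close: fully open they stand 13 mm farther back than shut.
Start: joints at [-1.171, 0.264, 1.604, -0, 1.274, -0.037], TCP at [0.286, -0.612, 0.231] pointing down, gripper open.
Joint ranges: [-2.63, 2.63], [-0.94, 2.18], [0.31, 2.57], [-1.31, 4.45], [0, 2.66], [-2.55, 2.55]. Speed limits (rad/s): [2.57, 2.57, 3.14, 3.14, 3.14, 3.14].

### API

Orientations are given as a rotation vector (axis times angle).
In Python, from workcell import sensors, read_camera, job, bot gives the robot as it stands.
- The arm moves only by the tool arm_command, never from a script. Its argument "deltas" is a list of rows, each a list of 4 numbers: the shift along the tool's x, y, z in m, then the turn about the tool's y in rad. A call has 1 to 20 rows; each row shifts and turns the commanded pose from where the row before left it, along the tool's axes as they then stand; what a row does not reach is not made up. A row lasts 1/8 s, in which the tool goes at most 62.5 mm and 10.7 degrees, less where a joint would pass 70% of its speed; a pose out of reach is approached as far as the arm can. A call is refused whole if a number of a shift passes 0.0625 or a number of a turn 0.188, either way. A call with a gripper value outside its range is refused whole. "fingers" is the finger opening in m, from 0 to 0.0854, set as the call begins (left out, the last holds). The fingers move at their own pace and stop on an object; "newtons" is the grip in N (left out, the last holds). Time passes only in rows, so rows that do not move let the fingers close. It gives the time, the measured TCP pose, the force and the opening at its end, in the units of the state.
- sensors.read_state(): the state, without advancing time (a new reading comes with each control period).
- read_camera(name): name is "side" or "top"; returns a dict with "color" (384x512x3 uint8, red, green, blue), "vfov" (degrees; the focal length in pixels is half the picture's height over the tangent of half this angle, whatever the lens; pixels are square), "cx", "cy" (the principal point, pixels), "R" (3x3) and "t" (3): a world point X has camera coordinates R X + t. Camera axes: x right, y down, z forward; pixel columns grow to the right and rows downward; lengths in m; the calibration is good to about 2 mm. A picture is of the moment at which its call begins. There is no depth.
- job.finish_job(): hands the job in, once; it reports no verdict.
The state is a dict: "time": time; "q": joint angles; "joint_vel": joint speeds; "joint_torque": joint torques, N m; "tool_pos": TCP position; "tcp_rot": TCP orientation; "wrist_force": force on the tool from outside, world axes, zero at the start; "torque": the same for the moment, N m; "width": opening from 0.0 (shut) to 1.0 (fully open).
Only numpy, scipy, OpenCV 4.12 (cv2) and the standard library are available. Lean on these libraries where they do the work, as an engineer would, in place of code of your own. Each camera call takes 0.05 s, during which the arm holds its last target.

### The job

Check both brake levers of the battery-crate trolley handles on the bench, first the one with the long lever, then the one with the short lever: with the backs of your closed fingers press the lever in from its outer side, towards the grip bar, until it comes up against its firm stop short of the bar, keep it pressed there for two seconds, then let it spring fully out again. Press firmly but not brutally, do not grasp the levers or pick anything up, and leave the cells, tools and jar where they are.

Things in the scene. Friction and masses are not known exactly. Their poses are not given: they have to be found in the camera images.
- long_stand: fixed bench stand holding the long-lever trolley handle: steel foot plate 120 x 210 x 12 mm (x, y, z; centred 12 mm towards +x of the origin), two posts at y = -88 and +88 mm, and a round grip bar of 30 mm diameter along the stand's y axis, its centre line at x = 0, 120 mm above the bench; the collars reach 138 mm. Origin under the bar's middle, on the bench; the lever is on the -x side of the bar, the side towards the robot
- long_lever (a joint): angle of the long hand lever, a straight flat aluminium blade 125 mm long, 12 mm thick, 18 mm high, its mid-height 120 mm above the bench (111 to 129 mm). The pivot is upright. 0 = fully out (spring rest); grows as the free end swings level towards the bar; firm stop at 0.39 rad, with about 21 mm of free space still left between blade and bar. The spring needs about 6 N at the press point just before the stop, then the push rises sharply
- long_lever_press (a point): press point on the blade's outer face (the face away from the bar), at mid-height, 100 mm from the pivot. Its frame turns with the lever: -x points straight out of the outer face, away from the bar; the blade runs along y, its free end towards +y; z up
- long_lever_hinge (a point): point on the lever's upright pivot axis, at the blade's mid-height, same axes as the press point; it lies in the blade's middle plane, 6 mm behind the outer face
- short_stand: fixed bench stand holding the short-lever trolley handle: steel foot plate 120 x 210 x 12 mm (x, y, z; centred 12 mm towards +x of the origin), two posts at y = -88 and +88 mm, and a round grip bar of 30 mm diameter along the stand's y axis, its centre line at x = 0, 120 mm above the bench; the collars reach 138 mm. Origin under the bar's middle, on the bench; the lever is on the -x side of the bar, the side towards the robot
- short_lever (a joint): angle of the short hand lever, a straight flat aluminium blade 85 mm long, 12 mm thick, 18 mm high, its mid-height 120 mm above the bench (111 to 129 mm). The pivot is upright. 0 = fully out (spring rest); grows as the free end swings level towards the bar; firm stop at 0.38 rad, with about 22 mm of free space still left between blade and bar. The spring needs about 6 N at the press point just before the stop, then the push rises sharply
- short_lever_press (a point): press point on the blade's outer face (the face away from the bar), at mid-height, 65 mm from the pivot. Its frame turns with the lever: -x points straight out of the outer face, away from the bar; the blade runs along y, its free end towards -y; z up
- short_lever_hinge (a point): point on the lever's upright pivot axis, at the blade's mid-height, same axes as the press point; it lies in the blade's middle plane, 6 mm behind the outer face
- cell_a: loose round battery cell standing on the bench, 33 mm in diameter, 61 mm tall, 0.14 kg; origin at the centre of its underside. To be left alone; stands behind (beyond) the long-lever stand
- cell_b: loose round battery cell standing on the bench, 33 mm in diameter, 61 mm tall, 0.14 kg; origin at the centre of its underside. To be left alone; stands on the robot's side of the short-lever stand, lower than its lever
- cell_c: loose round battery cell standing on the bench, 33 mm in diameter, 61 mm tall, 0.14 kg; origin at the centre of its underside. To be left alone; stands between the two stands, towards the far side
- wrench: loose open-ended wrench, 150 mm long, lying flat between the stands; origin under its middle. To be left alone
- screwdriver: loose screwdriver, 180 mm long, lying beyond the stands; origin under its middle. To be left alone
- jar: loose closed jar, 56 mm in diameter, 70 mm tall, standing at the left, on the robot's side of the stands; origin at the centre of its underside. To be left alone

How it is judged:
On the way, in this order (a step that is already met when the one before it is completed fails the run):
1. the long lever is pressed in to its stop (within 0.03 rad) by the fingers from its outer side and kept there 1.2 s, the short lever being out (value of joint long_lever above 0.36 rad and contact force between the fingers and long_stand above 2 N and x of the grasp point in the frame of long_lever_press below 0.002 m and value of joint short_lever below 0.05 rad), for 1.2 s.
2. the long lever is let fully out again (below 0.04 rad), with the fingers off it (value of joint long_lever below 0.04 rad and contact force between the fingers and long_stand below 0.5 N), for 0.1 s.
3. the short lever is pressed in to its stop (within 0.03 rad) by the fingers from its outer side and kept there 1.2 s, the long lever being out (value of joint short_lever above 0.35 rad and contact force between the fingers and short_stand above 2 N and x of the grasp point in the frame of short_lever_press below 0.002 m and value of joint long_lever below 0.05 rad), for 1.2 s.
At the end, for the whole second after the job is handed in: both levers are out again (below 0.04 rad); cells, wrench, screwdriver and jar are at rest within 20 mm of where they began (value of joint each of long_lever, short_lever below 0.04 rad and distance of each of cell_a, cell_b, cell_c, wrench, screwdriver, jar from where it was at the start of the episode below 0.02 m and linear speed of each of cell_a, cell_b, cell_c, wrench, screwdriver, jar below 0.02 m/s); the robot touches nothing.
It fails at once if a lever or its handle is pushed with more than 40 N (contact force between any of the fingers, the arm and long_stand above 40 N or contact force between any of the fingers, the arm and short_stand above 40 N).
It fails at once if a lever is pinched or worked from its inner side, or the bar behind it is pushed or gripped ((contact force between the fingers and long_stand above 2 N and x of the grasp point in the frame of long_lever_press above 0.002 m) or (contact force between the fingers and short_stand above 2 N and x of the grasp point in the frame of short_lever_press above 0.002 m)).
It fails at once if a cell, the wrench, the screwdriver or the jar is lifted or shifted more than 20 mm (distance of any of cell_a, cell_b, cell_c, wrench, screwdriver, jar from where it was at the start of the episode above 0.02 m).
It also fails if it takes over 64 s, if anything falls off the work surface, if the arm or the gripper's body presses on something with over 40 N, if the wrist force passes 120 N, or if a joint passes its speed limit or range.

## Working session

There is one attempt and no reset: what is moved stays moved. The work goes in short steps, Python scripts to look and compute and a tool call to move; the robot and the scene stay as the last step left them, time stands still between calls to the robot, and variables do not carry over. Pictures are saved under pics/ and viewed, and the job is handed in when it is done.

Besides the shell and the picture viewer there is one more tool, called after "Request:" as name(argument=value, ...), one argument or row to a line, values as JSON. arm_command: Moves the arm, as the interface text tells. Its arguments: {"type":"object","properties":{"deltas":{"type":"array"},"fingers":{"type":"number"},"newtons":{"type":"number"}},"required":["deltas"]}

```bash
mkdir -p pics; ls; python3 - <<'E'
from workcell import sensors, read_camera, job, bot
import cv2,numpy as np
print(sensors.read_state()); print(bot.grasp_offset)
for n in("side","top"):
    c=read_camera(n); cv2.imwrite(f"pics/{n}0.png",c["color"][:,:,::-1])
    print(n,c["vfov"],c["cx"],c["cy"],c["R"],c["t"])
    np.savez(f"{n}0.npz",**c)
E
```

```text
pics
{'time': 0.0, 'q': array([-1.17088279e+00,  2.64721242e-01,  1.60537880e+00,  2.77918728e-05,
        1.27371051e+00, -3.68792799e-02]), 'joint_vel': array([-0.00238943, -0.00046941, -0.00072119, -0.00062866,  0.00034424,
        0.00156985]), 'joint_torque': array([ 1.12318616e-03, -5.15109122e+01, -3.67311609e+01,  6.59872327e-06,
        1.30078092e-02,  9.40837594e-06]), 'tool_pos': array([ 0.28528164, -0.61093889,  0.22998094]), 'tcp_rot': array([-1.38342807,  0.88305647, -0.88008476]), 'wrist_force': array([-0.19074315,  0.26702282,  0.42906792]), 'torque': array([-0.01117303, -0.00743108,  0.00668388]), 'width': 1.0039292311943624}
0.0187
side 53.920779872974634 246.42766433002058 193.2647561122586 [[-9.74860018e-01 -2.22817142e-01  6.83076852e-04]
 [-1.59378298e-01  6.95156192e-01 -7.00968206e-01]
 [ 1.55712887e-01 -6.83454746e-01 -7.13192195e-01]] [0.58162298 0.12810679 0.9983702 ]
top 52.697941988904155 252.97118260302207 189.80185515243264 [[ 0.00422908 -0.99998496  0.00349209]
 [-0.984474   -0.00477624 -0.17546549]
 [ 0.17547953 -0.00269582 -0.98447939]] [0.02169565 0.62193809 1.14423146]
```

View pics/side0.png

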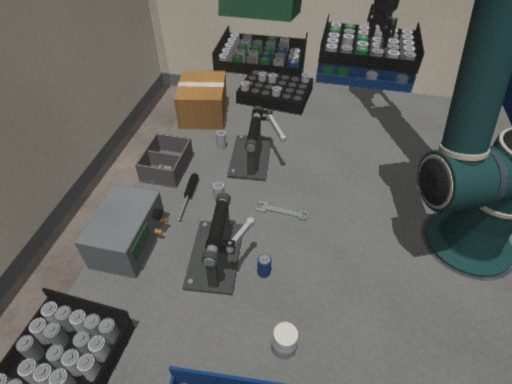

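View pics/top0.png

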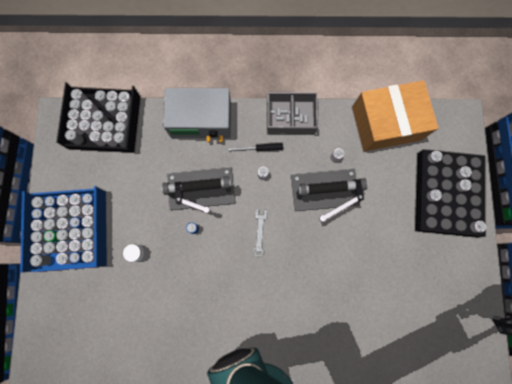

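```bash
python3 - <<'E'
import cv2,numpy as np
c=np.load("top0.npz")["color"][:,:,::-1]
a=cv2.resize(c[160:245,155:240],None,fx=7,fy=7,interpolation=cv2.INTER_CUBIC)
b=cv2.resize(c[150:230,285:375],None,fx=7,fy=7,interpolation=cv2.INTER_CUBIC)
cv2.imwrite("pics/za.png",a);cv2.imwrite("pics/zb.png",b)
E
```

```text
(no output)
```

View pics/za.png

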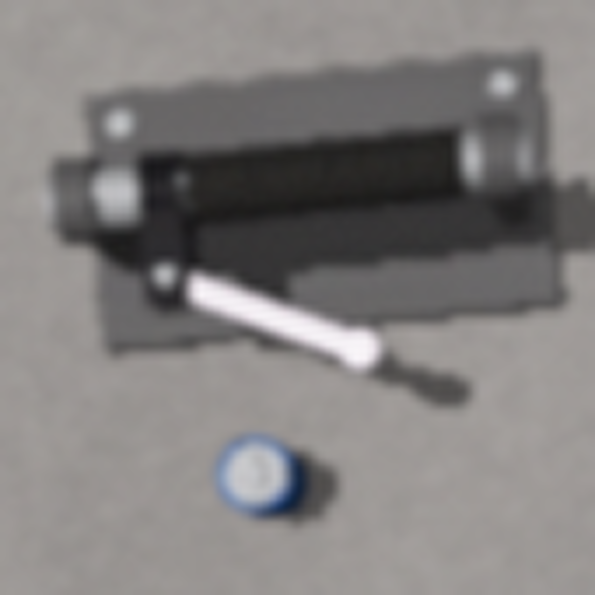

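View pics/zb.png

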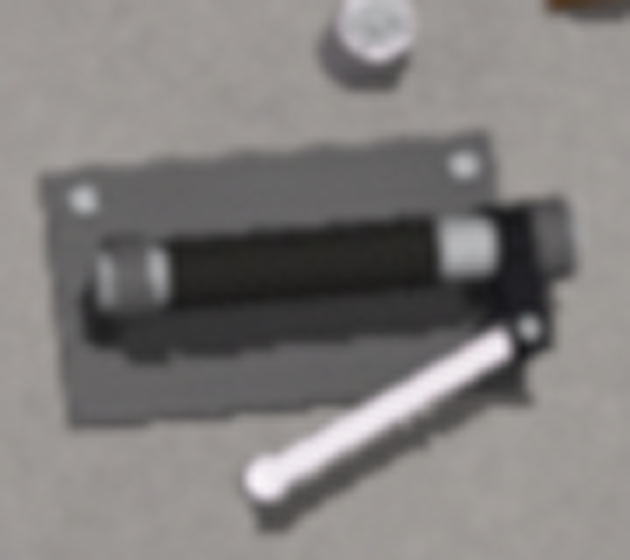

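```bash
cat > h.py <<'E'
import cv2,numpy as np
def load(n): return dict(np.load(n))
def ray(c,u,v,z):
    f=c["color"].shape[0]/2/np.tan(np.radians(float(c["vfov"]))/2)
    d=c["R"].T@np.array([(u-c["cx"])/f,(v-c["cy"])/f,1]); o=-c["R"].T@c["t"]
    return o+d*(z-o[2])/d[2]
def proj(c,X):
    f=c["color"].shape[0]/2/np.tan(np.radians(float(c["vfov"]))/2)
    p=c["R"]@np.asarray(X)+c["t"]; return p[0]/p[2]*f+c["cx"],p[1]/p[2]*f+c["cy"]
E
python3 - <<'E'
from h import *
for n,boxes in(("top0.npz",{"long":(316,192,366,224,),"short":(180,196,212,216)}),("side0.npz",{"long":(262,108,290,142),"short":(225,214,258,252)})):
    c=load(n);g=c["color"].astype(int)
    for k,(x0,y0,x1,y1) in boxes.items():
        s=g[y0:y1,x0:x1]; m=(s.min(2)>175)
        nn,lab,st,ce=cv2.connectedComponentsWithStats(m.astype(np.uint8))
        i=1+np.argmax(st[1:,4]); ys,xs=np.where(lab==i)
        P=np.array([ray(c,x+x0,y+y0,0.129 if n[0]=='t' else .125) for x,y in zip(xs,ys)])[:,:2]
        mu=P.mean(0);w,V=np.linalg.eigh(np.cov((P-mu).T));d=V[:,1]; 
        if d[0]<0:d=-d
        t=(P-mu)@d
        print(n,k,len(xs),"mean",mu.round(4),"dir",d.round(3),"angle",np.degrees(np.arctan2(d[1],d[0])).round(1),"near",(mu+d*t.min()).round(4),"far",(mu+d*t.max()).round(4),"width sd",(w[0]**.5*3.46).round(4))
c=load("top0.npz")
def p(u,v,z): return ray(c,u,v,z).round(4)
print("long pin",p(285+(528)/7,150+328/7,.135),"short pin",p(155+165/7,160+276/7,.135))
# foot plate corners
A=[(88,100),(540,55),(565,300),(112,350)];B=[(42,178),(487,135),(72,425)]
print("short corners",[p(155+u/7-.43,160+v/7-.43,.012) for u,v in A])
print("long corners",[p(285+u/7-.43,150+v/7-.43,.012) for u,v in B])
# loose
print("cell_b top",p(155+260/7,160+475/7,.061),"jar",p(133,253,.07),"cell_c",p(264,172,.061),"cell_a",p(338,154,.061))
print("wrench ends",p(260,210,.005),p(259,254,.005))
E
```

```text
top0.npz long 174 mean [ 0.5522 -0.2175] dir [ 0.493 -0.87 ] angle -60.5 near [ 0.5241 -0.1678] far [ 0.5848 -0.2751] width sd 0.0121
top0.npz short 113 mean [0.5617 0.1897] dir [0.335 0.942] angle 70.4 near [0.5489 0.1537] far [0.576  0.2299] width sd 0.012
side0.npz long 32 mean [ 0.5511 -0.2195] dir [ 0.487 -0.874] angle -60.9 near [ 0.5267 -0.1757] far [ 0.582  -0.2749] width sd 0.0057
side0.npz short 16 mean [0.5529 0.1593] dir [0.12  0.993] angle 83.1 near [0.5522 0.1535] far [0.5537 0.1658] width sd 0.01
long pin [ 0.5884 -0.2845  0.135 ] short pin [0.5785 0.2381 0.135 ]
short corners [array([0.6804, 0.3016, 0.012 ]), array([0.7028, 0.0936, 0.012 ]), array([0.5883, 0.0806, 0.012 ]), array([0.5645, 0.2857, 0.012 ])]
long corners [array([ 0.6786, -0.0968,  0.012 ]), array([ 0.7   , -0.3031,  0.012 ]), array([ 0.564, -0.109,  0.012])]
cell_b top [0.503  0.2079 0.061 ] jar [0.4271 0.3794 0.07  ] cell_c [ 0.677  -0.0095  0.061 ] cell_a [ 0.7359 -0.2413  0.061 ]
wrench ends [0.5653 0.0016 0.005 ] [0.4266 0.0046 0.005 ]
```

```bash
cat >> h.py <<'E'
from scipy.spatial.transform import Rotation as Ro
def tool(verbose=True):
    from workcell import sensors
    s=sensors.read_state(); M=Ro.from_rotvec(s["tcp_rot"]).as_matrix()
    if verbose: print("t",round(s["time"],2),"tcp",s["tool_pos"].round(4),"F",s["wrist_force"].round(2),"w",round(s["width"],3),"toolx",M[:,0].round(3),"yaw x",np.degrees(np.arctan2(M[1,0],M[0,0])).round(2)); 
    return s,M
def go(target,yaw_deg):
    s,M=tool(); d=M.T@(np.array(target)-s["tool_pos"])
    a=np.degrees(np.arctan2(M[1,0],M[0,0])); print("tool shift",d.round(4),"turn about y (rad)",{y:round(float(np.radians((a-y+180)%360-180)),3) for y in (yaw_deg,yaw_deg+180)})
    print(M.round(3)); print("shift after turning to yaw: along x,z at final axes", [ (Ro.from_rotvec([0,0,np.radians(y-a)]).as_matrix()@M).T@(np.array(target)-s["tool_pos"]) for y in (yaw_deg,yaw_deg+180)])
E
python3 - <<'E'
from h import *
go([.47,-.215,.23],7)
E
```

```text
t 0.1 tcp [ 0.2853 -0.611   0.2301] F [-0.14  1.19  0.11] w 1.004 toolx [ 0.423 -0.906 -0.002] yaw x -64.98
tool shift [-0.2807  0.0007  0.3349] turn about y (rad) {7: -1.256, 187: 1.885}
[[ 0.423 -0.001  0.906]
 [-0.906  0.002  0.423]
 [-0.002 -1.     0.   ]]
shift after turning to yaw: along x,z at final axes [array([ 2.31593619e-01, -3.60745032e-04,  3.70566033e-01]), array([-0.23159335,  0.00049254, -0.37056605])]
```

Request:
arm_command(
  deltas=[
    [0,0,0,-0.09],
    [0,0,0,-0.18],
    [0,0,0,-0.18],
    [0,0,0,-0.18],
    [0,0,0,-0.18],
    [0,0,0,-0.18],
    [0,0,0,-0.18],
    [0,0,0,-0.086],
    [0.015,0,0.025,0],
    [0.03,0,0.048,0],
    [0.03,0,0.048,0],
    [0.03,0,0.048,0],
    [0.03,0,0.048,0],
    [0.03,0,0.048,0],
    [0.03,0,0.048,0],
    [0.022,0,0.036,0],
    [0.0146,0,0.0216,0],
    [0,0,0,0],
    [0,0,0,0],
  ],
  fingers=0,
  newtons=40,
)

```text
time: 2.48
tool_pos: [0.47, -0.216, 0.231]
tcp_rot: [-1.569, -0.095, 0.097]
wrist_force: [-0.3, -1.1, 0.1]
width: -0.002
```

```bash
python3 - <<'E'
from h import *
go([.47,-.215,.1],7)
from workcell import read_camera
for n in("side","top"):
    c=read_camera(n); np.savez(n+"1.npz",**c); cv2.imwrite(f"pics/{n}1.png",cv2.cvtColor(c["color"],cv2.COLOR_RGB2BGR))
E
```

```text
t 2.48 tcp [ 0.47  -0.216  0.231] F [-0.3  -1.07  0.14] w -0.002 toolx [ 0.993  0.122 -0.001] yaw x 7.01
tool shift [0.0003 0.131  0.001 ] turn about y (rad) {7: 0.0, 187: -3.141}
[[ 0.993 -0.001 -0.122]
 [ 0.122 -0.     0.993]
 [-0.001 -1.    -0.   ]]
shift after turning to yaw: along x,z at final axes [array([0.00026921, 0.13098457, 0.00097944]), array([-6.54670163e-05,  1.30985184e-01, -9.31350758e-04])]
```

View pics/side1.png

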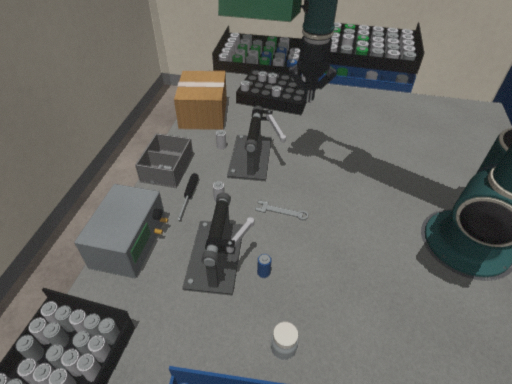

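View pics/top1.png

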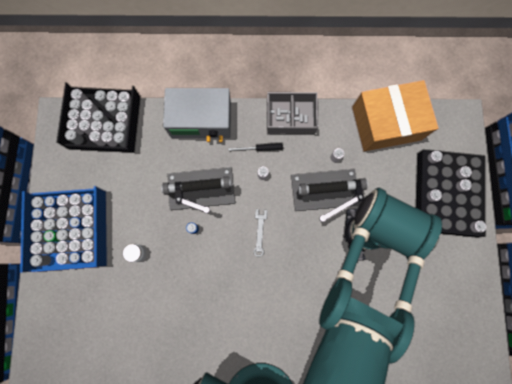

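Request:
arm_command(
  deltas=[
    [0,0.025,0,0],
    [0,0.04,0,0],
    [0,0.04,0,0],
    [0,0.026,0,0],
    [0.01,0,0.001,0],
    [0.015,0,0.003,0],
    [0.008,0,0.002,0],
    [0,0,0,0],
    [0,0,0,0],
  ],
)

```text
time: 3.7
tool_pos: [0.5026, -0.2056, 0.1008]
tcp_rot: [-1.569, -0.097, 0.096]
wrist_force: [0.4, -0.7, 0.1]
width: 0.0
```

```bash
python3 - <<'E'
from h import *
tool()
from workcell import read_camera
for n in("side",):
    c=read_camera(n); np.savez(n+"2.npz",**c); cv2.imwrite(f"pics/{n}2.png",cv2.resize(cv2.cvtColor(c["color"],cv2.COLOR_RGB2BGR)[60:200,200:360],None,fx=4,fy=4,interpolation=cv2.INTER_CUBIC))
E
```

```text
t 3.7 tcp [ 0.5026 -0.2056  0.1008] F [ 0.41 -0.67  0.1 ] w 0.0 toolx [0.992 0.122 0.   ] yaw x 7.02
```

View pics/side2.png

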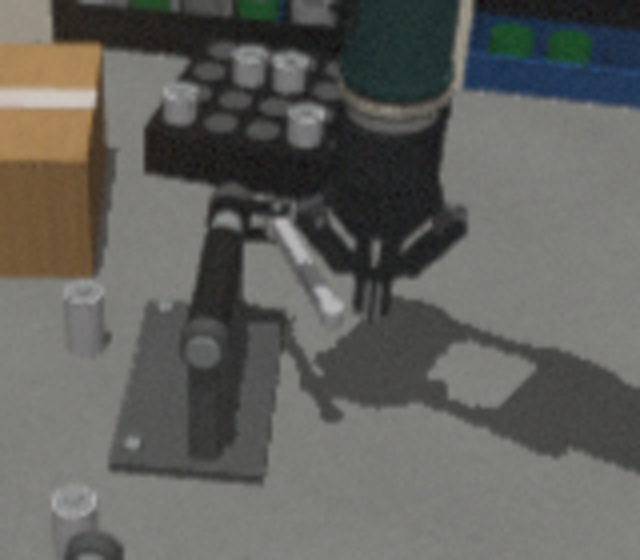

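Request:
arm_command(
  deltas=[
    [0.006,0,0.001,0],
    [0.006,0,0.001,0],
    [0.006,0,0.001,0],
    [0.006,0,0.001,0],
    [0.006,0,0.001,0],
    [0.005,0,0.001,0],
    [0.004,0,0.001,0],
    [0.003,0,0.001,0],
  ],
)

```text
time: 4.75
tool_pos: [0.5425, -0.1922, 0.0997]
tcp_rot: [-1.568, -0.095, 0.097]
wrist_force: [-5.9, 1.2, -0.7]
width: 0.002
```

```bash
python3 - <<'E'
from h import *
tool()
from workcell import read_camera
for n in("side",):
    c=read_camera(n); np.savez(n+"3.npz",**c); cv2.imwrite(f"pics/{n}3.png",cv2.resize(cv2.cvtColor(c["color"],cv2.COLOR_RGB2BGR)[60:200,200:360],None,fx=4,fy=4,interpolation=cv2.INTER_CUBIC))
E
```

```text
t 4.75 tcp [ 0.5425 -0.1922  0.0997] F [-5.93  1.22 -0.69] w 0.002 toolx [ 0.993  0.122 -0.002] yaw x 7.0
```

View pics/side3.png

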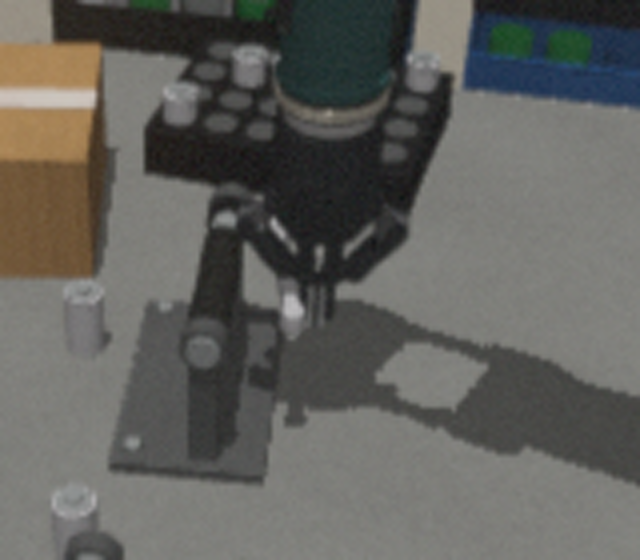

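Request:
arm_command(
  deltas=[
    [0.002,0,0.0002,0],
    [0.002,0,0.0002,0],
    [0.001,0,0,0],
    [0,0,0,0],
  ],
)

```text
time: 5.3
tool_pos: [0.5472, -0.191, 0.0997]
tcp_rot: [-1.567, -0.094, 0.097]
wrist_force: [-4.8, 2.6, -0.5]
width: -0.004
```

Request:
arm_command(
  deltas=[
    [0.0015,0,0,0],
    [0.0015,0,0,0],
    [0,0,0,0],
  ],
)

```text
time: 5.68
tool_pos: [0.5501, -0.1905, 0.0997]
tcp_rot: [-1.567, -0.094, 0.097]
wrist_force: [-5.0, 2.9, -0.2]
width: -0.003
```

Request:
arm_command(
  deltas=[
    [0.001,0,0,0],
    [0.001,0,0,0],
    [0,0,0,0],
  ],
)

```text
time: 6.05
tool_pos: [0.552, -0.1902, 0.0997]
tcp_rot: [-1.567, -0.094, 0.097]
wrist_force: [-6.1, 3.6, -0.9]
width: 0.001
```

Request:
arm_command(
  deltas=[
    [0.001,0,0,0],
    [0,0,0,0],
    [0,0,0,0],
  ],
)

```text
time: 6.42
tool_pos: [0.5529, -0.19, 0.0997]
tcp_rot: [-1.567, -0.094, 0.097]
wrist_force: [-6.2, 3.2, -0.4]
width: -0.002
```

Request:
arm_command(
  deltas=[
    [0.001,0,0,0],
    [0,0,0,0],
    [0,0,0,0],
  ],
)

```text
time: 6.8
tool_pos: [0.5538, -0.1898, 0.0997]
tcp_rot: [-1.567, -0.094, 0.097]
wrist_force: [-5.2, 4.1, 0.1]
width: -0.005
```

Request:
arm_command(
  deltas=[
    [0.001,0,0,0],
    [0,0,0,0],
    [0,0,0,0],
  ],
)

```text
time: 7.18
tool_pos: [0.5548, -0.1896, 0.0997]
tcp_rot: [-1.567, -0.094, 0.098]
wrist_force: [-6.4, 3.5, -1.1]
width: 0.004
```

Request:
arm_command(
  deltas=[
    [0.001,0,0,0],
    [0,0,0,0],
    [0,0,0,0],
  ],
)

```text
time: 7.55
tool_pos: [0.5557, -0.1894, 0.0997]
tcp_rot: [-1.567, -0.094, 0.098]
wrist_force: [-7.2, 3.3, 0.1]
width: -0.002
```

Request:
arm_command(
  deltas=[
    [0.001,0,0,0],
    [0,0,0,0],
    [0,0,0,0],
  ],
)

```text
time: 7.92
tool_pos: [0.5567, -0.1893, 0.0997]
tcp_rot: [-1.567, -0.094, 0.098]
wrist_force: [-7.1, 3.7, 0.5]
width: 0.004
```

```bash
python3 - <<'E'
from h import *
tool()
from workcell import read_camera
for n in("side",):
    c=read_camera(n); np.savez(n+"4.npz",**c); cv2.imwrite(f"pics/{n}4.png",cv2.resize(cv2.cvtColor(c["color"],cv2.COLOR_RGB2BGR)[100:180,220:320],None,fx=7,fy=7,interpolation=cv2.INTER_CUBIC))
E
```

```text
t 7.92 tcp [ 0.5567 -0.1893  0.0997] F [-7.06  3.7   0.51] w 0.004 toolx [ 0.993  0.122 -0.002] yaw x 6.99
```

View pics/side4.png

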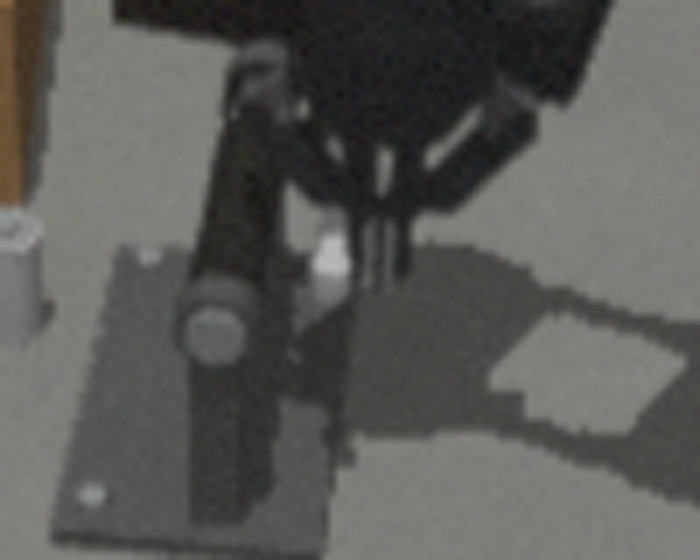

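Request:
arm_command(
  deltas=[
    [0.001,0,0,0],
    [0,0,0,0],
    [0,0,0,0],
  ],
)

```text
time: 8.35
tool_pos: [0.5576, -0.1891, 0.0997]
tcp_rot: [-1.566, -0.094, 0.098]
wrist_force: [-6.5, 3.6, 0.3]
width: -0.0
```

Request:
arm_command(
  deltas=[
    [0.001,0,0,0],
    [0,0,0,0],
    [0,0,0,0],
  ],
)

```text
time: 8.72
tool_pos: [0.5582, -0.1889, 0.0997]
tcp_rot: [-1.566, -0.093, 0.099]
wrist_force: [-7.4, 4.5, 1.5]
width: 0.0
```

Request:
arm_command(
  deltas=[
    [0.001,0,0,0],
    [0,0,0,0],
    [0,0,0,0],
  ],
)

```text
time: 9.1
tool_pos: [0.5583, -0.1889, 0.0996]
tcp_rot: [-1.566, -0.092, 0.1]
wrist_force: [-10.8, 4.2, 2.5]
width: 0.002
```

Request:
arm_command(
  deltas=[
    [0.001,0,0,0],
    [0,0,0,0],
    [0,0,0,0],
  ],
)

```text
time: 9.48
tool_pos: [0.5584, -0.1889, 0.0996]
tcp_rot: [-1.566, -0.09, 0.102]
wrist_force: [-12.7, 3.2, 4.2]
width: -0.002
```

Request:
arm_command(
  deltas=[
    [0.001,0,0,0],
    [0,0,0,0],
    [0,0,0,0],
  ],
)

```text
time: 9.85
tool_pos: [0.5586, -0.1888, 0.0996]
tcp_rot: [-1.566, -0.089, 0.103]
wrist_force: [-14.9, 3.5, 5.5]
width: -0.001
```

```bash
python3 - <<'E'
from h import *
tool()
E
```

```text
t 9.85 tcp [ 0.5586 -0.1888  0.0996] F [-14.9    3.49   5.52] w -0.001 toolx [ 0.992  0.122 -0.009] yaw x 7.0
```

```bash
python3 - <<'E'
from h import *
from workcell import read_camera
c=read_camera("side"); np.savez("side5.npz",**c); im=cv2.cvtColor(c["color"],cv2.COLOR_RGB2BGR)
z=cv2.resize(im[80:170,220:320],None,fx=7,fy=7,interpolation=cv2.INTER_CUBIC)
p=np.array([.588,-.284])
for a in (0,.3,.39):
    th=np.radians(119.5)-a; e=p+.125*np.array([np.cos(th),np.sin(th)]); u,v=proj(c,[*e,.129]); print(a,e.round(4),round(u,1),round(v,1))
    if a: cv2.drawMarker(z,(int((u-219.5)*7),int((v-79.5)*7)),(0,0,255) if a<.35 else (0,255,0),0,8,1)
cv2.imwrite("pics/side5.png",z)
E
```

```text
0 [ 0.5264 -0.1752] 283.1 136.0
0.3 [ 0.5613 -0.1619] 270.5 137.1
0.39 [ 0.5724 -0.16  ] 266.7 137.0
```

View pics/side5.png

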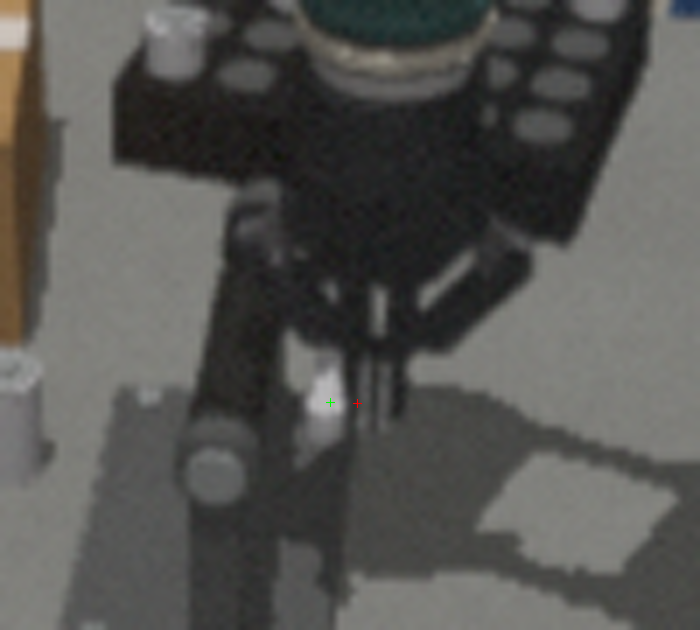

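Request:
arm_command(
  deltas=[
    [0,0,0,0],
    [0,0,0,0],
    [0,0,0,0],
    [0,0,0,0],
    [0,0,0,0],
    [0,0,0,0],
    [0,0,0,0],
    [0,0,0,0],
    [0,0,0,0],
    [0,0,0,0],
    [0,0,0,0],
    [0,0,0,0],
    [0,0,0,0],
    [0,0,0,0],
    [0,0,0,0],
    [0,0,0,0],
  ],
)

```text
time: 11.9
tool_pos: [0.5586, -0.1888, 0.0996]
tcp_rot: [-1.566, -0.089, 0.103]
wrist_force: [-15.5, 2.8, 6.0]
width: -0.001
```

Request:
arm_command(
  deltas=[
    [-0.006,0,0,0],
    [-0.01,0,-0.001,0],
    [-0.01,0,-0.003,0],
    [-0.01,0,-0.003,0],
    [-0.01,0,-0.003,0],
    [-0.012,0,-0.003,0],
    [-0.015,0,-0.003,0],
    [-0.015,0,0,0],
    [-0.01,0,0,0],
    [0,0,0,0],
    [0,0,0,0],
    [0,0,0,0],
    [0,0,0,0],
  ],
)

```text
time: 13.52
tool_pos: [0.4679, -0.2175, 0.1003]
tcp_rot: [-1.569, -0.096, 0.096]
wrist_force: [-0.3, 1.0, 0.6]
width: -0.002
```

```bash
python3 - <<'E'
from h import *
# short lever estimates
for piv,name in (((.5785,.2381),"short"),):
    piv=np.array(piv)
    th0=np.arctan2(-.942,-.335)
    for a in (0,.38):
        th=th0+a; d=np.array([np.cos(th),np.sin(th)]); x=np.array([-d[1],d[0]])  # guess
        if x[0]<0:x=-x
        print(a,"dir",d.round(3),"press",(piv+.065*d-.006*x).round(4),"x",x.round(3),"end",(piv+.085*d).round(4),"yaw",np.degrees(np.arctan2(x[1],x[0])).round(1))
go([.47,.165,.1],6)
from workcell import read_camera
for n in("side","top"):
    c=read_camera(n); np.savez(n+"6.npz",**c); im=cv2.cvtColor(c["color"],cv2.COLOR_RGB2BGR); cv2.imwrite(f"pics/{n}6.png",im)
E
```

```text
0 dir [-0.335 -0.942] press [0.5511 0.1789] x [ 0.942 -0.335] end [0.55  0.158] yaw -19.6
0.38 dir [ 0.038 -0.999] press [0.575  0.1729] x [0.999 0.038] end [0.5818 0.1532] yaw 2.2
t 13.53 tcp [ 0.4679 -0.2175  0.1003] F [-0.29  1.04  0.61] w -0.002 toolx [0.993 0.122 0.   ] yaw x 7.01
tool shift [4.880e-02 3.000e-04 3.794e-01] turn about y (rad) {6: 0.018, 186: -3.124}
[[ 0.993  0.    -0.122]
 [ 0.122  0.     0.993]
 [ 0.    -1.    -0.   ]]
shift after turning to yaw: along x,z at final axes [array([4.20781483e-02, 2.62543730e-04, 3.80157675e-01]), array([-4.20781768e-02,  2.58469579e-04, -3.80157674e-01])]
```

View pics/side6.png

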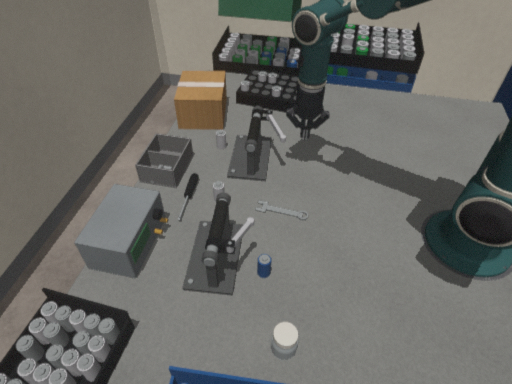

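Request:
arm_command(
  deltas=[
    [0.003,0,0.02,0],
    [0.0063,0,0.041,0],
    [0.0063,0,0.041,0],
    [0.0063,0,0.041,0],
    [0.0063,0,0.041,0],
    [0.0063,0,0.041,0],
    [0.0063,0,0.041,0],
    [0.0063,0,0.041,0],
    [0.0063,0,0.041,0],
    [0.005,0,0.03,0],
    [0.0019,0,0.013,0],
    [0,0,0,0.07],
    [0,0,0,0],
    [0,0,0,0],
  ],
)

```text
time: 15.38
tool_pos: [0.4795, 0.1775, 0.1002]
tcp_rot: [-1.571, -0.041, 0.042]
wrist_force: [0.3, -0.1, -0.1]
width: -0.003
```

```bash
python3 - <<'E'
from h import *
go([.52,.179,.1],3)
from workcell import read_camera
for n in("side","top"):
    c=read_camera(n); np.savez(n+"7.npz",**c); im=cv2.cvtColor(c["color"],cv2.COLOR_RGB2BGR); cv2.imwrite(f"pics/{n}7.png",im)
cv2.imwrite("pics/s7.png",cv2.resize(cv2.imread("pics/side7.png")[170:310,180:340],None,fx=4,fy=4,interpolation=cv2.INTER_CUBIC))
E
```

```text
t 15.38 tcp [0.4795 0.1775 0.1002] F [ 0.27 -0.07 -0.08] w -0.003 toolx [ 0.999  0.053 -0.   ] yaw x 3.01
tool shift [ 0.0405  0.0002 -0.0006] turn about y (rad) {3: 0.0, 183: -3.141}
[[ 0.999 -0.    -0.053]
 [ 0.053 -0.     0.999]
 [-0.    -1.    -0.   ]]
shift after turning to yaw: along x,z at final axes [array([ 0.04047294,  0.00019694, -0.00063802]), array([-0.04047282,  0.00021987,  0.00063808])]
```

View pics/s7.png

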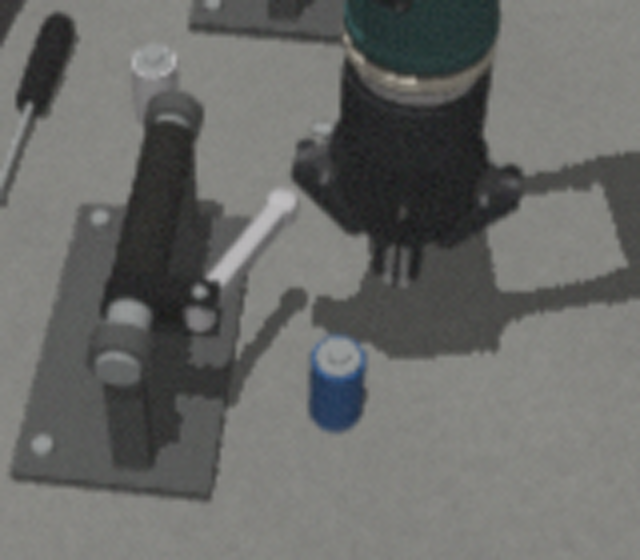

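View pics/top7.png

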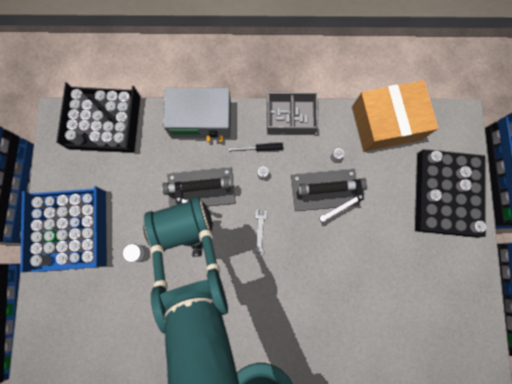

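Request:
arm_command(
  deltas=[
    [0.008,0,0,0],
    [0.012,0,0,0],
    [0.012,0,0,0],
    [0.01,0,-0.001,0],
    [0.006,0,-0.001,0],
    [0.005,0,-0.001,0],
    [0.005,0,-0.001,0],
    [0.004,0,-0.001,0],
    [0.003,0,-0.001,0],
    [0,0,0,0],
  ],
)

```text
time: 16.73
tool_pos: [0.5444, 0.1749, 0.0998]
tcp_rot: [-1.571, -0.04, 0.042]
wrist_force: [-4.1, -0.9, -0.4]
width: -0.001
```

Request:
arm_command(
  deltas=[
    [0.003,0,-0.001,0],
    [0.003,0,-0.001,0],
    [0,0,0,0],
  ],
)

```text
time: 17.1
tool_pos: [0.551, 0.1734, 0.0999]
tcp_rot: [-1.571, -0.04, 0.041]
wrist_force: [-4.0, -1.9, -0.7]
width: 0.002
```

Request:
arm_command(
  deltas=[
    [0.002,0,0,0],
    [0.002,0,0,0],
    [0,0,0,0],
  ],
)

```text
time: 17.48
tool_pos: [0.5548, 0.1735, 0.1]
tcp_rot: [-1.571, -0.04, 0.042]
wrist_force: [-4.9, -3.6, -1.2]
width: -0.003
```

Request:
arm_command(
  deltas=[
    [0.0015,0,0,0],
    [0.0015,0,0,0],
    [0,0,0,0],
  ],
)

```text
time: 17.85
tool_pos: [0.5576, 0.1735, 0.1]
tcp_rot: [-1.571, -0.04, 0.042]
wrist_force: [-4.9, -3.2, -0.5]
width: 0.004
```

Request:
arm_command(
  deltas=[
    [0.001,0,0,0],
    [0.001,0,0,0],
    [0,0,0,0],
  ],
)

```text
time: 18.23
tool_pos: [0.5595, 0.1733, 0.1]
tcp_rot: [-1.572, -0.04, 0.042]
wrist_force: [-5.0, -3.3, -1.4]
width: -0.0
```

Request:
arm_command(
  deltas=[
    [0.001,0,0,0],
    [0.001,0,0,0],
    [0,0,0,0],
  ],
)

```text
time: 18.6
tool_pos: [0.5615, 0.1733, 0.0999]
tcp_rot: [-1.572, -0.04, 0.042]
wrist_force: [-5.8, -3.6, -0.2]
width: 0.003
```

Request:
arm_command(
  deltas=[
    [0.001,0,0,0],
    [0,0,0,0],
    [0,0,0,0],
  ],
)

```text
time: 18.98
tool_pos: [0.5624, 0.1733, 0.0999]
tcp_rot: [-1.572, -0.039, 0.042]
wrist_force: [-5.4, -4.7, -0.6]
width: -0.003
```

Request:
arm_command(
  deltas=[
    [0.001,0,0,0],
    [0,0,0,0],
    [0,0,0,0],
  ],
)

```text
time: 19.35
tool_pos: [0.5633, 0.1732, 0.0999]
tcp_rot: [-1.572, -0.039, 0.043]
wrist_force: [-6.4, -5.6, -0.2]
width: 0.001
```

Request:
arm_command(
  deltas=[
    [0.001,0,0,0],
    [0,0,0,0],
    [0,0,0,0],
  ],
)

```text
time: 19.73
tool_pos: [0.5634, 0.1732, 0.0999]
tcp_rot: [-1.572, -0.038, 0.044]
wrist_force: [-8.1, -6.6, 3.4]
width: -0.003
```

Request:
arm_command(
  deltas=[
    [0.001,0,0,0],
    [0,0,0,0],
    [0,0,0,0],
  ],
)

```text
time: 20.1
tool_pos: [0.5635, 0.1732, 0.0999]
tcp_rot: [-1.573, -0.036, 0.046]
wrist_force: [-11.7, -6.1, 4.6]
width: 0.001
```

Request:
arm_command(
  deltas=[
    [0.001,0,0,0],
    [0,0,0,0],
    [0,0,0,0],
  ],
)

```text
time: 20.48
tool_pos: [0.5636, 0.1731, 0.0998]
tcp_rot: [-1.573, -0.035, 0.047]
wrist_force: [-13.7, -5.7, 7.4]
width: -0.002
```

```bash
python3 - <<'E'
from h import *
tool()
from workcell import read_camera
c=read_camera("side"); np.savez("side8.npz",**c); im=cv2.cvtColor(c["color"],cv2.COLOR_RGB2BGR)
z=cv2.resize(im[190:290,190:300],None,fx=7,fy=7,interpolation=cv2.INTER_CUBIC)
p=np.array([.5785,.2381]); th0=np.arctan2(-.942,-.335)
for a in (0,.3,.38):
    th=th0+a; e=p+.085*np.array([np.cos(th),np.sin(th)]); u,v=proj(c,[*e,.129]); print(a,round(u,1),round(v,1))
    if a: cv2.drawMarker(z,(int((u-189.5)*7),int((v-189.5)*7)),(0,0,255) if a<.35 else (0,255,0),0,8,1)
cv2.imwrite("pics/side8.png",z)
E
```

```text
t 20.48 tcp [0.5636 0.1731 0.0998] F [-13.72  -5.71   7.39] w -0.002 toolx [ 0.999  0.052 -0.008] yaw x 2.98
0 250.8 218.8
0.3 241.0 215.5
0.38 238.2 215.0
```

View pics/side8.png

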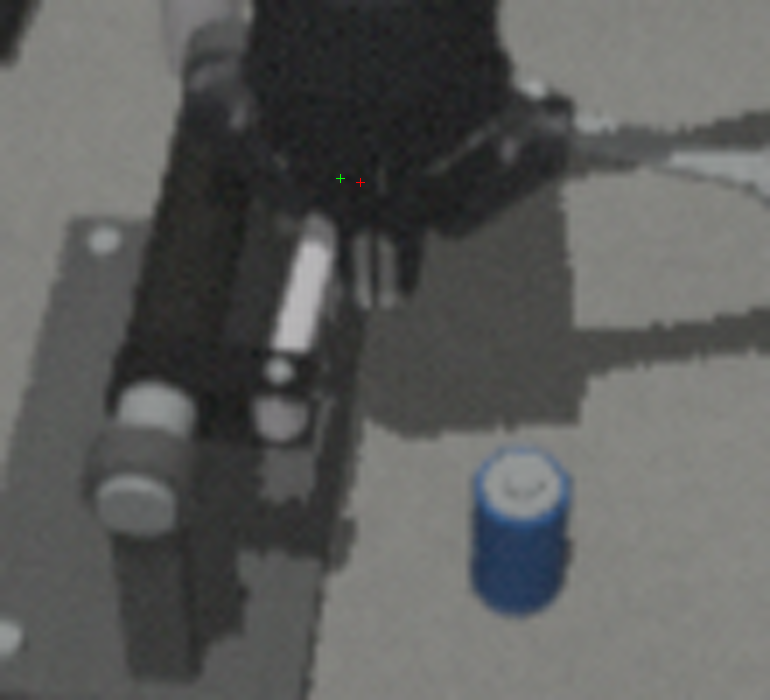

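Request:
arm_command(
  deltas=[
    [0.0005,0,0,0],
    [0,0,0,0],
    [0,0,0,0],
    [0,0,0,0],
    [0,0,0,0],
    [0,0,0,0],
    [0,0,0,0],
    [0,0,0,0],
    [0,0,0,0],
    [0,0,0,0],
    [0,0,0,0],
    [0,0,0,0],
    [0,0,0,0],
    [0,0,0,0],
    [0,0,0,0],
    [0,0,0,0],
    [0,0,0,0],
    [0,0,0,0],
  ],
)

```text
time: 22.78
tool_pos: [0.5636, 0.1731, 0.0998]
tcp_rot: [-1.573, -0.034, 0.048]
wrist_force: [-14.8, -5.9, 7.3]
width: 0.001
```

Request:
arm_command(
  deltas=[
    [-0.006,0,0,0],
    [-0.01,0,0.002,0],
    [-0.01,0,0.002,0],
    [-0.01,0,0.002,0],
    [-0.01,0,0.001,0],
    [-0.012,0,0,0],
    [-0.015,0,0,0],
    [-0.015,0,0,0],
    [0,-0.04,0,0],
    [0,-0.05,0,0],
    [0,-0.04,0,0],
    [0,0,0,0],
    [0,0,0,0],
    [0,0,0,0],
    [0,0,0,0],
    [0,0,0,0],
  ],
)

```text
time: 24.78
tool_pos: [0.479, 0.1767, 0.2293]
tcp_rot: [-1.571, -0.04, 0.042]
wrist_force: [0.1, 0.3, -0.1]
width: -0.0
```

```bash
python3 - <<'E'
from h import *
tool()
from workcell import read_camera
c=read_camera("side"); np.savez("side9.npz",**c); im=cv2.cvtColor(c["color"],cv2.COLOR_RGB2BGR); cv2.imwrite("pics/side9.png",im)
o=load("side0.npz")["color"]
for n,(x0,y0,x1,y1) in {"long":(262,108,290,142),"short":(228,214,258,252),"cell_a":(214,128,230,152),"cell_b":(254,250,275,280),"cell_c":(210,180,226,196),"wrench":(252,198,312,224),"screwdriver":(176,170,202,224),"jar":(268,320,304,360)}.items():
    a=o[y0:y1,x0:x1].astype(float).ravel(); b=c["color"][y0:y1,x0:x1].astype(float).ravel(); print(n,"corr",np.corrcoef(a,b)[0,1].round(3),"shift",np.round(cv2.phaseCorrelate(cv2.cvtColor(o[y0:y1,x0:x1],7).astype(np.float32),cv2.cvtColor(c["color"][y0:y1,x0:x1].copy(),7).astype(np.float32))[0],2))
E
```

```text
t 24.77 tcp [0.479  0.1767 0.2293] F [ 0.1   0.29 -0.08] w -0.0 toolx [ 0.999  0.052 -0.002] yaw x 2.98
long corr 0.255 shift [-0.89 -0.63]
short corr 0.998 shift [ 0.03 -0.05]
cell_a corr 0.99 shift [-0.14 -0.  ]
cell_b corr 0.997 shift [-0.18  0.  ]
cell_c corr 0.995 shift [-0.11 -0.09]
wrench corr 0.237 shift [-0.12  0.34]
screwdriver corr 0.997 shift [ 0.55 -0.02]
jar corr 0.999 shift [-0.03 -0.06]
```

View pics/side9.png

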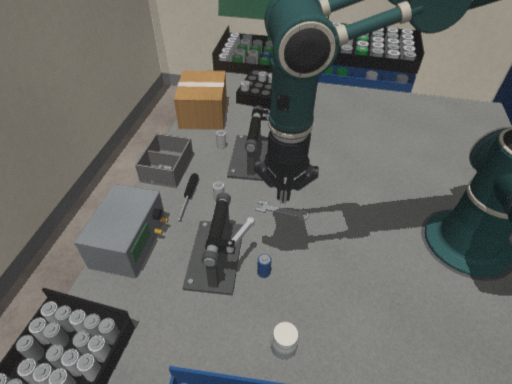

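```bash
python3 - <<'E'
from h import *
from workcell import read_camera,job
c=read_camera("top"); o=load("top0.npz")["color"]
for n,(x0,y0,x1,y1) in {"long":(316,192,366,224),"wrench":(250,204,270,258)}.items():
    print(n,np.corrcoef(o[y0:y1,x0:x1].ravel(),c["color"][y0:y1,x0:x1].ravel())[0,1].round(3))
cv2.imwrite("pics/top9.png",cv2.cvtColor(c["color"],cv2.COLOR_RGB2BGR))
E
```

```text
long 1.0
wrench 0.201
```

View pics/top9.png

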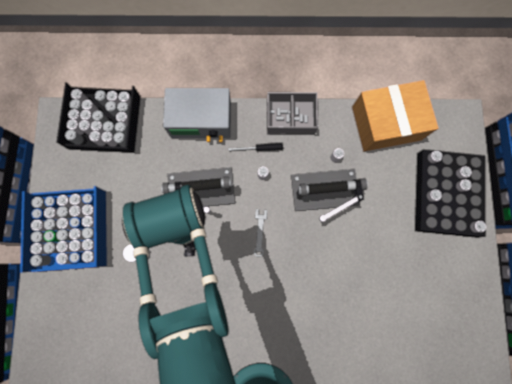

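The top view shows the long lever out again, matching the first picture, with its tip at about (324,219). The wrench is still at about (260,210)–(259,254); only a shadow lies over it. I'm handing the job in.

```bash
python3 -c "
from workcell import job; print(job.finish_job())"
```

```text
the job is handed in; nothing more can be done
None
```

I pressed both brake levers against their stops from the outer side with the backs of the closed fingers, the long one first, then the short. I held each for more than 2 s, then backed off and let it spring out. The job was handed in at about 25 s of the 64 s allowed; no verdict was reported.

- **Long lever:** the finger tips stalled at x = 0.558 m while the wrist force rose from about 7 N to about 17 N in all. The picture matched the 0.39 rad position.
- **Short lever:** the tips stalled at x = 0.5635 m, and the wrist force reached about 17.5 N in all. The blade lined up with the 0.38 rad position, although the gripper hid its tip.
- **Upward force:** during both holds an upward wrist force of 6 to 7 N built up. I put this down to friction as the tool tilted slightly, but did not confirm it.
- **Last checks:** both levers matched their starting pictures (correlation 1.0 and 0.998). The cells, screwdriver and jar also matched (0.99 or better); the largest image shift was 0.55 pixel, for the screwdriver. The arm was clear, with about 0.3 N at the wrist.
- **Failed check:** the automatic comparison failed for the wrench in both views (0.24 and 0.20) because the arm and its shadow covered it. In the top picture it still lies where it started. The long lever was hidden in the last side view too, so its match comes from the top view.

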